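Prove a taper arbor in the carving post

ROBOT

A 6-joint arm with a two-finger parallel gripper is mounted at the origin on the work surface. World frame = base frame: x ahead of the robot, y to its left, z up, the work surface at z = 0. Lengths are in mm, angles in rad, forces in N, time in s.
With the tool pointing down it reaches from about 400 to 925 mm from the base axis. Payload 12.5 kg.
Tool frame: the origin (TCP) lies at the very end of the fingers, on their centre line; the grasp point (between the pads) lies 19 mm behind it; z points along the fingers, y is the line along which they close (so a half turn about z gives the same grasp; the last joint's range is limited). The gripper opens to 95 mm and grips with 3 to 60 N. Pads are 20 mm wide; open, the fingers measure 119 mm over their backs; the gripper's body (75 mm by 180 mm) begins 59 mm behind the grasp point.
Start: joints at [-1.285, 0.491, 1.559, -0, 1.092, -0.106], TCP at [238.682, -577.649, 214.661] pointing down, gripper open.
Joint ranges: [-3.1, 3.1], [-0.84, 2.19], [0.05, 2.79], [-1.13, 4.28], [0.06, 2.93], [-2.69, 2.69]. Speed limits (rad/s): [2.22, 2.22, 2.79, 3.14, 3.14, 3.14].

INTERFACE

Orientations are given as [roll, pitch, yaw] about the fixed x, y, z axes, in that order (R = Rz(yaw) Ry(pitch) Rx(roll)).
In Python, from cell import state, imaging, env, spot_in, mark_of gives the robot as it stands. The module is installed in compiled form; this text tells all that it offers.
- The arm moves only by the tool step_arm, never from a script. Its argument "increments" is a list of rows, each an object with "slide": the shift along the tool's x, y, z in m, a list of three; "roll": the turn about the tool's z in rad. A call has 1 to 5 rows; each row is the pose to reach, as a shift and turn from the pose commanded when the call began, along the tool's axes at that moment; what a row does not reach only later rows make up. A row lasts 1/8 s, in which the tool goes at most 62.5 mm and 10.7 degrees, less where a joint would pass 70% of its speed; a pose out of reach is approached as far as the arm can. A call with a gripper value outside its range is refused whole. "fingers" is the opening, from 0 (shut) to 1 (fully open), set as the call begins (left out, the last holds). The fingers move at their own pace and stop on an object; the grip force is fixed at half the most. Time passes only in rows, so rows that repeat a pose let the fingers close. It gives the time, the measured TCP pose, the force, the opening and the grip force at its end, in the units of the state.
- state(): the state, without advancing time (a new reading comes with each control period).
- imaging.read_camera(name): name is "scene" or "top" or "wrist"; returns a dict with "color" (384x512x3 uint8, red, green, blue), "z_map" (384x512 float32, mm along the optical axis (not along the pixel's ray), 0 where there is no reading), "intrinsics" (3x3 intrinsics, pixels), "distortion" ([k1, k2, p1, p2, k3] as OpenCV has them; the pictures are not rectified), "camera_from_world" (4x4, takes a point from world to camera coordinates). Camera axes: x right, y up, looking along -z (the intrinsics and any distortion apply to the point x, -y, -z); pixel columns grow to the right and rows downward; lengths in mm; the calibration is good to about 2 mm. A picture is of the moment at which its call begins.
- env.job_done(): hands the job in; it is judged then, once.
Trained networks look in the newest picture that a camera, given by its name, has taken for a name from the list of things; names that differ only in an ending like _2 or _b are one class to them, and where a whole thing is asked for, a point or a joint stands for the part that bears it (a point fixed in the world has none). Each returns a list of dicts, best first, with "confidence" (0 to 1); they miss things now and then, are a little off and sometimes report something else, mostly with a low value. They report only what shows in the picture. A call takes as long as a camera call. They do not tell look-alikes from the thing itself.
- spot_in(camera, target): "bbox" ([left, top, right, bottom] in pixels, round what is visible of it).
- mark_of(camera, target): "uv" ([column, row] in pixels: a listed point, or the origin of a listed thing).
The state is a dict: "t": time; "joints": joint angles; "qvel": joint speeds; "tau": joint torques, N m; "eef_pos": TCP position; "tcp_rot": TCP orientation; "ft_force": force on the tool from outside, world axes, zero at the start; "moment": the same for the moment, N m; "opening": opening from 0.0 (shut) to 1.0 (fully open); "grip_force": force on a finger pad.
Only numpy, scipy, OpenCV 4.12 (cv2) and the standard library are available. Lean on these libraries where they do the work, as an engineer would, in place of code of your own. Each camera call takes 0.05 s, during which the arm holds its last target. There are 200 camera calls.

TASK

Try the fit of the blank's taper arbor in the carving post: seat its shank fully home in the socket with a twisting push, turning it to and fro under moderate pressure that never pushes the post's sprung nose down by more than 9 mm, until its collar sits on the rim, and let go. Then slide the wooden-handled drift point first through the post's cross slot until the wedge alone has lifted the seated arbor loose by more than 5 mm, and leave the arbor standing on the drift, both let go. Leave the mallet, bottle and carved head alone.

Things in the scene. Friction and masses are not known exactly. Their poses are not given: they have to be found in the camera images.
- arbor: Taper arbor with a wooden blank, 0.23 kg, upright in the holder at the start, collar resting on it. Origin: centre of the underside of its brass collar (38 mm across, 6 mm thick); z up along its axis. Square wooden blank above the collar, 32 x 32 mm, sides along x and y, z = 6 to 42 mm, the place to grip; on it a turned knob 31 mm across up to z = 69 mm.
- arbor_end (a point): Lower end of the arbor's smooth round steel shank, on its axis, 60 mm below the collar's underside. The shank tapers from 26 mm across at the collar to 13 mm here.
- post: Carving post fixed to the bench: green slotted body, 44 mm (x) by 48 mm (y), 20 to 66 mm high, on a dark wooden base 120 x 120 x 20 mm; on it a sprung eight-sided steel nose about 44 mm across, 66 to 112 mm high, with a tapered socket down its axis. Origin: centre of the base's underside, on the bench; z up, y along the cross slot.
- post_rim (a point): Centre of the socket's mouth (26 mm across) at the nose's rim, 112 mm above the bench; sinks with the nose. The shank drops in freely until the collar is about 4 mm above the rim, then wedges elastically: turned to and fro by 0.4 rad under 12 to 22 N it creeps home, collar on rim; a straight push needs over 28 N. Once home it holds itself, creeping up under 1 mm.
- slot_floor (a point): Point on the post's axis on the floor of the cross slot, 40 mm above the bench. The slot runs through the body along the post's y, open at both ends, 18 mm wide, 40 to 66 mm high, 48 mm long. The end of a seated shank stands 12 mm above this floor.
- holder: Fixed wooden block 90 x 90 x 66 mm with an upright hole 30 mm across, in which the arbor stands at the start. Origin: centre of the underside.
- drift: Wedge drift, 0.145 kg, lying flat on the bench. Origin: on its underside, below the middle of the wooden handle; +x points along the blade to the tip, z up. Handle 50 mm (x) by 24 mm (y) by 28 mm high, the place to grip. Slippery dark steel blade 12 mm wide, from x = 25 to 165 mm, underside flat at z = 0, top sloping from 27 mm high at the handle to 5 mm at the tip.
- drift_tip (a point): Tip of the drift's blade, on its underside, 165 mm from the drift's origin along its x. Resting on the slot floor, the blade meets the end of a seated shank when this tip is about 44 mm beyond the post's axis; 90 mm beyond, the arbor is about 7 mm up. Driving takes roughly 10 to 25 N until the taper lets go.
- bottle: Bystander: clear bottle with orange cap, 64 mm across, 170 mm tall. Origin under its centre.
- mallet: Bystander: wooden mallet lying on the bench, 240 mm long, head 110 x 55 x 62 mm towards its +x. Origin near the joint of head and handle, on the bench.
- carving: Bystander: small carved animal head on a foot 75 x 60 mm, 118 mm tall. Origin under its centre.
- nose (a joint): How far the sprung nose is pushed down into the post, in m: 0 at rest, at most 0.012. It gives way at about 2 N and sinks 1 mm per further 2.5 N, so 6.5 mm means a push of about 18 N, 9 mm about 24 N.
Not all that is in view belongs to the job. Leave any green look-alike of the arbor alone.

How it is judged:
By the outcome, as a careful person would: the job done as asked, in the order asked, and still so for the second after the job is handed in, with the robot touching nothing.
It also fails if it takes over 72 s, if anything falls off the work surface, if the arm or the gripper's body presses on something with over 40 N, if the wrist force passes 120 N, or if a joint passes its speed limit or range.

## Working session

There is one attempt and no reset: what is moved stays moved. The work goes in short steps, Python scripts to look and compute and a tool call to move; the robot and the scene stay as the last step left them, time stands still between calls to the robot, and variables do not carry over. Pictures are saved under pics/ and viewed, at most 10 in all, crops included, and the job is handed in when it is done.

Besides the shell and the picture viewer there is one more tool, called after ">>>" by a JSON object that holds its "api" and its "payload". step_arm: Moves the arm, as the interface text tells. Its arguments: {"type":"object","properties":{"increments":{"type":"array"},"fingers":{"type":"number"}},"required":["increments"]}

```bash
mkdir -p pics; cat > h.py <<'E'
import numpy as np, cv2
from cell import state, imaging, env, spot_in, mark_of
def cam(n): return imaging.read_camera(n)
def save(c,f,box=None,s=1):
    im=c["color"][...,::-1]
    if box: im=im[box[1]:box[3],box[0]:box[2]]
    if s!=1: im=cv2.resize(im,None,fx=s,fy=s,interpolation=cv2.INTER_CUBIC)
    cv2.imwrite("pics/"+f,im)
def ray(c,uv):
    p=cv2.undistortPoints(np.array([[uv]],float),np.array(c["intrinsics"]),np.array(c["distortion"]))[0,0]
    T=np.array(c["camera_from_world"]);R=T[:3,:3];o=-R.T@T[:3,3]
    return o,R.T@np.array([p[0],-p[1],-1.])
def at_z(c,uv,z):
    o,d=ray(c,uv);return o+d*(z-o[2])/d[2]
def cloud(c):
    z=c["z_map"];v,u=np.mgrid[:384,:512]
    p=cv2.undistortPoints(np.stack([u,v],-1).reshape(-1,1,2).astype(float),np.array(c["intrinsics"]),np.array(c["distortion"]))[:,0]
    P=np.c_[p[:,0],-p[:,1],-np.ones(len(p))]*z.reshape(-1,1)
    T=np.array(c["camera_from_world"]);W=(P-T[:3,3])@T[:3,:3]
    W[z.reshape(-1)==0]=np.nan
    return W.reshape(384,512,3)
def proj(c,X):
    T=np.array(c["camera_from_world"]);p=(T[:3,:3]@np.atleast_2d(X).T).T+T[:3,3];p=p*[1,-1,-1]
    return cv2.projectPoints(p,np.zeros(3),np.zeros(3),np.array(c["intrinsics"]),np.array(c["distortion"]))[0][:,0]
E
python3 - <<'E'
from h import *
np.set_printoptions(precision=1,suppress=True)
print(state())
ims=[]
for n in["top","scene"]:
    c=cam(n);save(c,n+"0.png")
    for t,z in[("arbor",66),("post",0),("post_rim",112),("slot_floor",40),("holder",0),("drift",0),("drift_tip",0),("bottle",0),("mallet",0),("carving",0)]:
        try:
            for m in mark_of(n,t)[:3]: print(n,t,round(m["confidence"],2),np.array(m["uv"]),at_z(c,m["uv"],z))
        except Exception as e: print(n,t,e)
E
```

```text
{'t': 0.0, 'joints': array([-1.3,  0.5,  1.6, -0. ,  1.1, -0.1]), 'qvel': array([-0.,  0., -0.,  0., -0., -0.]), 'tau': array([  0. , -61.3, -25.8,   0.1,   0. ,  -0. ]), 'eef_pos': array([ 238.6, -577.4,  214.1]), 'tcp_rot': array([-3.1, -0. ,  0.4]), 'ft_force': array([ 0.3, -0.5,  0.6]), 'moment': array([-0.,  0.,  0.]), 'grip_force': 0.0, 'opening': 0.9996256252806516}
top arbor 0.61 [180.7 284.6] [309.4 211.3  66. ]
top arbor 0.57 [137.5 252.5] [399.4 333.   66. ]
top arbor 0.55 [175.  240.1] [432.6 229.1  66. ]
top post 0.96 [260.8 187.6] [589.4 -15.5   0. ]
top post 0.15 [172.9 239.2] [437.7 246.3   0. ]
top post_rim 0.76 [260.1 179.3] [596.3 -12.4 112. ]
top post_rim 0.17 [236.  122.9] [758.3  53.8 112. ]
top slot_floor 0.96 [258.  181.6] [601.4  -7.   40. ]
top holder 0.64 [177.4 241.3] [431.4 233.    0. ]
top drift 0.87 [338.  225.1] [ 474.1 -244.1    0. ]
top drift_tip 0.8 [355.6 173.5] [ 629.5 -302.6    0. ]
top bottle 0.63 [357.6 144.2] [ 720.  -312.1    0. ]
top bottle 0.28 [176.7 239.4] [437.  235.1   0. ]
top mallet 0.91 [162.3 156.6] [687.3 281.8   0. ]
top mallet 0.6 [172.9 236.4] [446.  246.5   0. ]
top mallet 0.47 [354.2 173.1] [ 630.8 -298.4    0. ]
top carving 0.68 [233.7 124. ] [787.3  65.2   0. ]
scene arbor 0.89 [321.7 147.8] [326.2 215.7  66. ]
scene arbor 0.86 [330.6 170.5] [433.3 231.3  66. ]
scene arbor 0.86 [364.8 160.7] [388.1 339.2  66. ]
scene post 0.89 [245.7 228.4] [599.6 -12.1   0. ]
scene post_rim 0.51 [243.9 197.6] [592.9 -13.4 112. ]
scene slot_floor 0.65 [243.5 217.2] [594.8 -16.9  40. ]
scene holder 0.93 [327.4 188.8] [441.  227.8   0. ]
scene drift 0.62 [171.  195.1] [ 469.5 -240.5    0. ]
scene drift_tip 0.89 [139.4 234.5] [ 624.8 -303.6    0. ]
scene bottle 0.81 [131.6 260.8] [ 714.6 -305.3   -0. ]
scene mallet 0.9 [362.6 258.2] [700.7 292.4   0. ]
```

View pics/top0.png

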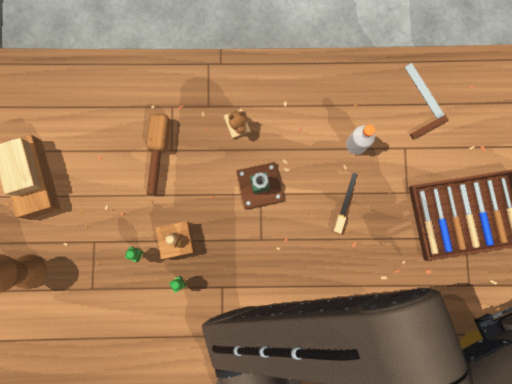

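View pics/scene0.png

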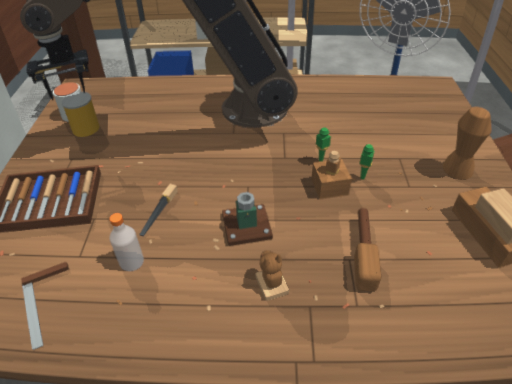

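Top view: the arbor (tan knob) is in the holder at about px (177,240), with green look-alikes at (134,254) and (178,284). The post is at (260,182) and the drift runs from (340,228) to (354,174). Scene view agrees: the arbor is at (333,170).

```bash
cat >> h.py <<'E'
from scipy.spatial.transform import Rotation as Ro
def goto(xyz,yaw=None):
    s=state();p=np.array(s["eef_pos"]);R=Ro.from_euler("xyz",s["tcp_rot"]).as_matrix()
    y0=np.arctan2(R[1,0],R[0,0])
    d=R.T@(np.array(xyz)-p)/1000
    print("tcp",p.round(1),"rpy",np.array(s["tcp_rot"]).round(4),"t",round(s["t"],2),"F",np.array(s["ft_force"]).round(1))
    print("slide",d.round(4),"roll",None if yaw is None else round((-(yaw-y0)+np.pi)%(2*np.pi)-np.pi,4), "j6",round(s["joints"][5],3))
E
python3 - <<'E'
from h import *
np.set_printoptions(precision=1,suppress=True)
c=cam("top");W=cloud(c)
def seg(ctr,r,z0,z1):
    m=(np.hypot(W[...,0]-ctr[0],W[...,1]-ctr[1])<r)&(W[...,2]>z0)&(W[...,2]<z1)
    P=W[m];R=cv2.minAreaRect(P[:,:2].astype(np.float32));print(ctr,z0,len(P),P.mean(0),R)
seg((598,-12),100,12,30);seg((598,-12),60,104,120)
seg((435,231),80,56,72);seg((435,231),35,85,112);seg((435,231),35,125,145)
seg((550,-273),110,5,40)
w=cam("wrist");T=np.array(w["camera_from_world"]);print("wrist cam o",-T[:3,:3].T@T[:3,3],"axis",-T[2,:3],"K",w["intrinsics"][0])
goto((560,-20,260),0.4)
E
```

```text
(598, -12) 12 1273 [591.1 -12.6  20.1] ((593.8868408203125, -12.755119323730469), (120.45648956298828, 119.95738983154297), 12.098566055297852)
(598, -12) 104 126 [593.6 -12.9 111.7] ((593.8709106445312, -12.507843017578125), (42.220458984375, 40.85129165649414), 13.435211181640625)
(435, 231) 56 871 [433.3 231.2  65.6] ((433.46484375, 232.7453155517578), (90.40966796875, 93.3475570678711), 11.054070472717285)
(435, 231) 85 58 [431.3 227.  104.3] ((433.2880554199219, 233.76966857910156), (31.866846084594727, 31.80535888671875), 64.22459411621094)
(435, 231) 125 75 [433.6 232.6 130.9] ((432.5961608886719, 232.48544311523438), (27.48575210571289, 25.34123992919922), 13.93093490600586)
(550, -273) 5 592 [ 533.  -266.3   15.1] ((546.6083984375, -276.38372802734375), (202.41957092285156, 211.6545867919922), 48.458518981933594)
wrist cam o [ 310.4 -548.4  383.9] axis [-0.3 -0.1 -1. ] K [311.9   0.  257.6]
tcp [ 238.7 -577.6  214.6] rpy [ 3.1 -0.   0.4] t 1.2 F [ 0.1 -0.4 -0.1]
slide [ 0.5 -0.4 -0. ] roll -0.0082 j6 -0.106
```

```bash
python3 - <<'E'
from h import *
c=cam("scene");save(c,"post1.png",(200,170,300,260),6)
goto((470,-15,290),1.121);goto((433,232,290),1.121)
E
```

```text
tcp [ 238.7 -577.7  214.7] rpy [3.1414 0.     0.3919] t 1.25 F [-0.3  0.3  0.8]
slide [ 0.4286 -0.4317 -0.0754] roll -0.7291 j6 -0.106
tcp [ 238.7 -577.7  214.7] rpy [3.1414 0.     0.3919] t 1.25 F [-0.3  0.3  0.8]
slide [ 0.4888 -0.6741 -0.0755] roll -0.7291 j6 -0.106
```

View pics/post1.png

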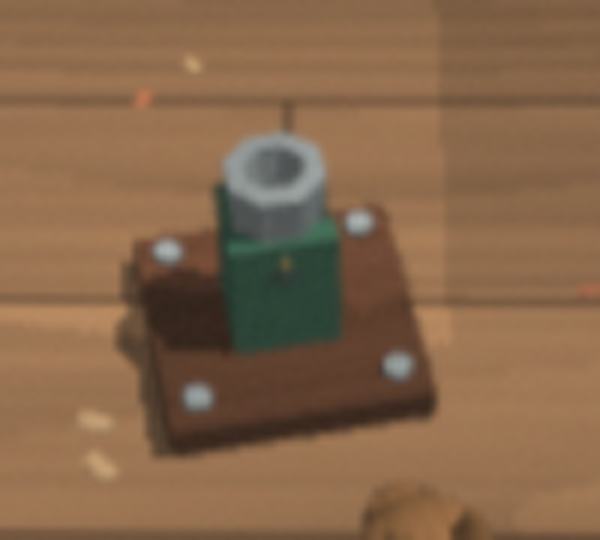

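The post's +x face is solid green (crop px 285,290), so the slot runs sideways, heading about 102°. Next I move to the holder.

>>> {"api": "step_arm", "payload": {"increments": [{"slide":[0.06,-0.06,-0.075],"roll":-0.18},{"slide":[0.43,-0.43,-0.075],"roll":-0.36},{"slide":[0.43,-0.43,-0.075],"roll":-0.55},{"slide":[0.43,-0.43,-0.075],"roll":-0.73},{"slide":[0.43,-0.43,-0.075],"roll":-0.73}], "fingers": 1}}

```text
t: 1.88
eef_pos: [352.8, -302.1, 271.3]
tcp_rot: [3.141, 0.0, 1.124]
ft_force: [0.9, -0.1, 1.2]
opening: 1.0
grip_force: 0.0
```

```bash
python3 - <<'E'
from h import *
goto((470,-15,290),1.121);goto((433,232,290),1.121)
E
```

```text
tcp [ 352.8 -302.1  271.3] rpy [3.1409e+00 3.0000e-04 1.1241e+00] t 1.88 F [ 0.9 -0.1  1.2]
slide [ 0.3096 -0.0183 -0.0188] roll 0.0031 j6 -0.404
tcp [ 352.8 -302.1  271.3] rpy [3.1409e+00 3.0000e-04 1.1241e+00] t 1.88 F [ 0.9 -0.1  1.2]
slide [ 0.5164 -0.1583 -0.0189] roll 0.0031 j6 -0.404
```

>>> {"api": "step_arm", "payload": {"increments": [{"slide":[0.31,-0.018,-0.019]},{"slide":[0.31,-0.018,-0.019]},{"slide":[0.31,-0.018,-0.019]},{"slide":[0.31,-0.018,-0.019]},{"slide":[0.31,-0.018,-0.019]}]}}

```text
invalid input at $.increments[0]: expected keys slide, roll
```

```bash
python3 - <<'E'
from h import *
goto((433,232,260),1.121)
E
```

```text
tcp [ 352.8 -302.1  271.3] rpy [3.1409e+00 3.0000e-04 1.1241e+00] t 1.88 F [ 0.9 -0.1  1.2]
slide [ 0.5164 -0.1584  0.0111] roll 0.0031 j6 -0.404
```

>>> {"api": "step_arm", "payload": {"increments": [{"slide":[0.31,-0.018,-0.019],"roll":0},{"slide":[0.31,-0.018,-0.019],"roll":0},{"slide":[0.31,-0.018,-0.019],"roll":0},{"slide":[0.31,-0.018,-0.019],"roll":0},{"slide":[0.31,-0.018,-0.019],"roll":0}]}}

```text
t: 2.5
eef_pos: [471.2, -14.8, 290.4]
tcp_rot: [3.141, -0.0, 1.122]
ft_force: [0.9, -1.4, 0.4]
opening: 0.997
grip_force: 0.0
```

```bash
python3 - <<'E'
from h import *
goto((433,232,260),1.121)
E
```

```text
tcp [471.2 -14.8 290.4] rpy [ 3.1407e+00 -2.0000e-04  1.1219e+00] t 2.5 F [ 0.9 -1.4  0.4]
slide [ 0.2057 -0.1415  0.0303] roll 0.0009 j6 0.277
```

>>> {"api": "step_arm", "payload": {"increments": [{"slide":[0.206,-0.1415,0.03],"roll":0},{"slide":[0.206,-0.1415,0.03],"roll":0},{"slide":[0.206,-0.1415,0.03],"roll":0},{"slide":[0.206,-0.1415,0.03],"roll":0},{"slide":[0.206,-0.1415,0.03],"roll":0}]}}

```text
t: 3.12
eef_pos: [431.4, 233.3, 259.4]
tcp_rot: [-3.141, 0.0, 1.127]
ft_force: [0.1, 0.1, -0.5]
opening: 1.003
grip_force: 0.0
```

```bash
cat >> h.py <<'E'
def seg(W,ctr,r,z0,z1):
    m=(np.hypot(W[...,0]-ctr[0],W[...,1]-ctr[1])<r)&(W[...,2]>z0)&(W[...,2]<z1)
    P=W[m]
    if len(P)<5: return print("few",len(P))
    R=cv2.minAreaRect(P[:,:2].astype(np.float32));print(z0,z1,len(P),P.mean(0).round(1),np.array(R[0]).round(1),np.array(R[1]).round(1),round(R[2],1))
    return P
E
python3 - <<'E'
from h import *
w=cam("wrist");save(w,"wr1.png");W=cloud(w)
t=cam("top");V=cloud(t)
for X in(W,V):
    for a in[(56,70),(69,75),(98,112),(104,111),(125,145)]: seg(X,(433,232),40 if a[0]>60 else 80,*a)
goto((433,232,140),1.121)
E
```

```text
56 70 4512 [433.8 238.5  65. ] [432.3 235. ] [90.1 90.4] 11.3
69 75 59 [436.5 247.1  71.1] [435.3 241.3] [23.1 36.6] 63.0
98 112 295 [435.5 242.7 106.9] [432.5 235.1] [32.3 31.8] 64.4
104 111 259 [435.  241.8 107.4] [432.5 235.1] [32.3 31.6] 63.9
125 145 519 [432.9 236.4 130.3] [432.2 235.4] [25.8 25.1] 64.0
56 70 452 [437.5 207.4  65.4] [437.8 210.1] [90.  47.2] 12.6
69 75 27 [436.5 215.7  70.6] [436.6 213.8] [74.9 29.9] 17.6
98 112 22 [434.9 220.2 106.6] [434.6 220.1] [27.3 11.7] 5.9
104 111 17 [435.9 220.5 108. ] [435.7 220.2] [25.  11.7] 5.9
125 145 6 [437.3 223.2 128.3] [437.4 222.9] [8.4 2.8] 8.5
tcp [432.4 230.5 259.9] rpy [3.1415e+00 4.0000e-04 1.1237e+00] t 3.23 F [ 0.7  0.2 -0.6]
slide [ 1.600e-03 -1.000e-04  1.199e-01] roll 0.0027 j6 0.802
```

View pics/wr1.png

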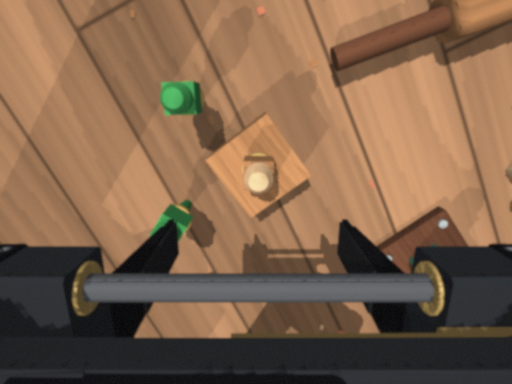

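The wrist picture shows the tan knob and blank at (258,175) in the holder, square to the fingers, with the green copies at (178,97) and (175,215). I go lower.

>>> {"api": "step_arm", "payload": {"increments": [{"slide":[0.003,0,0.06],"roll":0.003},{"slide":[0.003,0,0.105],"roll":0.003},{"slide":[0.003,0,0.105],"roll":0.003}]}}

```text
t: 3.6
eef_pos: [433.3, 231.1, 153.2]
tcp_rot: [-3.138, 0.004, 1.117]
ft_force: [-0.7, 0.1, 1.0]
opening: 0.999
grip_force: 0.0
```

```bash
python3 - <<'E'
from h import *
w=cam("wrist");W=cloud(w)
for a in[(56,70),(98,112),(125,145)]: seg(W,(433,232),40 if a[0]>60 else 80,*a)
goto((433,233.5,75.5),1.119)
E
```

```text
56 70 8102 [435.1 240.5  65. ] [432.1 234.8] [90.4 90.4] 11.2
98 112 677 [437.3 244.6 106.7] [432.4 235.2] [32.3 32.1] 64.5
125 145 1110 [433.3 237.  130.3] [432.6 236. ] [25.1 26.2] 66.7
tcp [434.4 231.7 155.1] rpy [-3.1406e+00  1.3000e-03  1.1169e+00] t 3.65 F [ 0.4 -0.4  0. ]
slide [ 0.0011 -0.0019  0.0796] roll -0.0021 j6 0.81
```

>>> {"api": "step_arm", "payload": {"increments": [{"slide":[0.002,-0.002,0.04],"roll":-0.002},{"slide":[0.002,-0.002,0.079],"roll":-0.002},{"slide":[0.002,-0.002,0.079],"roll":-0.002}]}}

```text
t: 4.03
eef_pos: [433.4, 235.0, 76.2]
tcp_rot: [-3.141, 0.001, 1.12]
ft_force: [-0.6, -0.1, 0.0]
opening: 1.0
grip_force: 0.0
```

>>> {"api": "step_arm", "payload": {"increments": [{"slide":[0,0,0],"roll":0},{"slide":[0,0,0],"roll":0},{"slide":[0,0,0],"roll":0},{"slide":[0,0,0],"roll":0}], "fingers": 0.1}}

```text
t: 4.53
eef_pos: [433.2, 235.6, 76.5]
tcp_rot: [3.141, -0.001, 1.121]
ft_force: [-0.4, 0.8, 0.0]
opening: 0.637
grip_force: 0.0
```

>>> {"api": "step_arm", "payload": {"increments": [{"slide":[0,0,0],"roll":0},{"slide":[0,0,0],"roll":0},{"slide":[0,0,0],"roll":0},{"slide":[0,0,0],"roll":0},{"slide":[0,0,0],"roll":0}]}}

```text
t: 5.15
eef_pos: [432.9, 235.5, 75.9]
tcp_rot: [-3.141, 0.0, 1.121]
ft_force: [-0.3, -0.4, -1.2]
opening: 0.336
grip_force: 30.0
```

>>> {"api": "step_arm", "payload": {"increments": [{"slide":[0,0,-0.03],"roll":0},{"slide":[0,0,-0.09],"roll":0},{"slide":[0,0,-0.15],"roll":0},{"slide":[0,0,-0.16],"roll":0},{"slide":[0,0,-0.16],"roll":0}]}}

```text
t: 5.78
eef_pos: [432.8, 235.4, 235.6]
tcp_rot: [3.141, 0.0, 1.121]
ft_force: [-0.4, -0.4, -2.4]
opening: 0.334
grip_force: 30.0
```

```bash
python3 - <<'E'
from h import *
print(state()["grip_force"],state()["opening"])
goto((470,30,240),1.119);goto((594,-13,240),1.119)
E
```

```text
29.999635219573975 0.3341946505114066
tcp [432.8 235.4 235.6] rpy [3.1414 0.     1.1208] t 5.78 F [-0.4 -0.4 -2.4]
slide [-0.1688  0.1229 -0.0044] roll 0.0018 j6 0.814
tcp [432.8 235.4 235.6] rpy [3.1414 0.     1.1208] t 5.78 F [-0.4 -0.4 -2.4]
slide [-0.1536  0.2533 -0.0044] roll 0.0018 j6 0.814
```

```bash
python3 - <<'E'
from h import *
goto((555,-94,240),1.119)
E
```

```text
tcp [432.8 235.4 235.6] rpy [3.1414 0.     1.1208] t 5.78 F [-0.4 -0.4 -2.4]
slide [-0.2435  0.2534 -0.0044] roll 0.0018 j6 0.814
```

>>> {"api": "step_arm", "payload": {"increments": [{"slide":[-0.03,0.032,-0.004],"roll":0},{"slide":[-0.24,0.253,-0.004],"roll":0},{"slide":[-0.24,0.253,-0.004],"roll":0},{"slide":[-0.24,0.253,-0.004],"roll":0},{"slide":[-0.24,0.253,-0.004],"roll":0}]}}

```text
t: 6.4
eef_pos: [536.8, -41.2, 237.4]
tcp_rot: [-3.138, 0.001, 1.121]
ft_force: [0.6, 0.4, -2.5]
opening: 0.335
grip_force: 30.0
```

>>> {"api": "step_arm", "payload": {"increments": [{"slide":[-0.059,0.061,0],"roll":0},{"slide":[-0.06,0.062,0],"roll":0},{"slide":[-0.06,0.062,0],"roll":0}]}}

```text
t: 6.78
eef_pos: [566.4, -121.2, 237.6]
tcp_rot: [-3.138, 0.0, 1.119]
ft_force: [-0.2, 0.1, -2.0]
opening: 0.336
grip_force: 30.0
```

```bash
python3 - <<'E'
from h import *
w=cam("wrist");w=cam("wrist");W=cloud(w);save(w,"wr2.png")
for a in[(12,30),(60,70),(104,118)]: seg(W,(594,-12),40 if a[0]>60 else 90,*a)
goto((594,-12,200),1.119)
E
```

```text
12 30 8336 [594.8  -9.9  19.3] [593.3  -9. ] [120.4 120.5] 12.0
60 70 322 [594.6 -14.9  67.6] [595.6 -16.8] [42.4 32.3] 12.0
104 118 1395 [593.4  -8.6 110.5] [593.3  -9.1] [42.  42.4] 11.3
tcp [ 566.1 -119.3  238.6] rpy [-3.139e+00  1.000e-04  1.121e+00] t 6.88 F [ 0.5  0.8 -2.4]
slide [ 0.1087 -0.0214  0.0387] roll 0.002 j6 0.128
```

View pics/wr2.png

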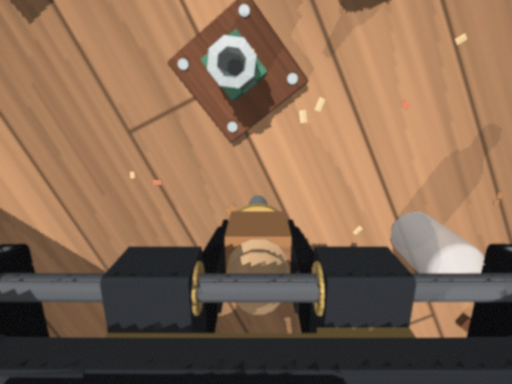

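The post's rim centre shows at (232,60) in the wrist picture, clear of the held arbor, whose collar is at (257,205). I move over the post.

>>> {"api": "step_arm", "payload": {"increments": [{"slide":[0.04,-0.01,0.01],"roll":0.002},{"slide":[0.08,-0.017,0.03],"roll":0.002},{"slide":[0.1105,-0.0225,0.039],"roll":0.002},{"slide":[0.1105,-0.0225,0.039],"roll":0.002},{"slide":[0.1105,-0.0225,0.039],"roll":0.002}]}}

```text
t: 7.5
eef_pos: [594.1, -10.3, 201.1]
tcp_rot: [-3.142, 0.0, 1.12]
ft_force: [0.7, -0.3, -2.1]
opening: 0.338
grip_force: 30.0
```

```bash
python3 - <<'E'
from h import *
w=cam("wrist");w=cam("wrist");W=cloud(w)
for a in[(12,30),(106,114)]: seg(W,(594,-12),40 if a[0]>60 else 90,*a)
V=cloud(cam("top"))
for a in[(12,30),(106,114)]: seg(V,(594,-12),40 if a[0]>60 else 90,*a)
goto((594,-10,200),1.119)
save(w,"wr3.png",(100,60,400,300),2)
E
```

```text
12 30 6830 [601.6   6.2  19.2] [593.1  -9.3] [120.1 119.9] 11.9
106 114 966 [595.5  -4.3 110.5] [594.8  -7. ] [36.7 42. ] 57.1
few 0
few 0
tcp [594.4 -11.4 201.4] rpy [ 3.1410e+00 -1.0000e-04  1.1183e+00] t 7.65 F [ 1.1  1.  -1.9]
slide [ 0.0011 -0.001   0.0014] roll -0.0007 j6 0.322
```

View pics/wr3.png

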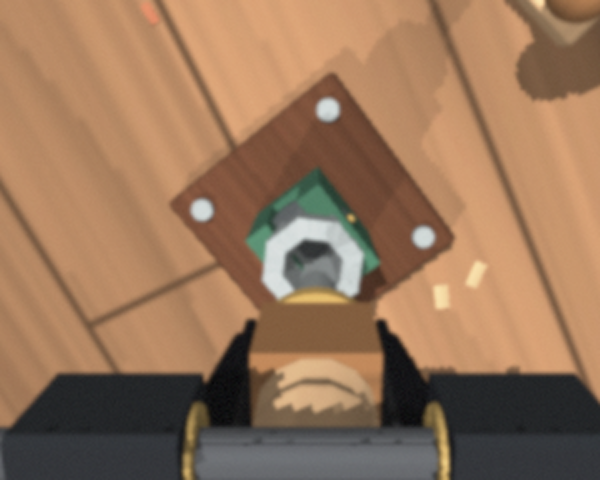

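```bash
python3 - <<'E'
from h import *
goto((593.6,-9.1,160),1.119)
E
```

```text
tcp [594.4 -11.4 201.4] rpy [ 3.1410e+00 -1.0000e-04  1.1183e+00] t 7.65 F [ 1.1  1.  -1.9]
slide [ 0.0017 -0.0018  0.0414] roll -0.0007 j6 0.322
```

```bash
python3 - <<'E'
from h import *
L=[]
for i in range(6): cam("wrist");L.append(np.r_[state()["eef_pos"],state()["joints"]])
L=np.array(L);print(L[:,:3].round(2));print(L[:,3:].std(0));m=L[:,:3].mean(0)
a=1.12;R=np.array([[np.cos(a),np.sin(a),0],[np.sin(a),-np.cos(a),0],[0,0,-1]])
print(m,R.T@(np.array([593.6,-9.1,155])-m))
E
```

```text
[[594.46 -11.55 201.31]
 [594.5  -11.58 201.23]
 [594.52 -11.54 201.19]
 [594.53 -11.48 201.16]
 [594.56 -11.4  201.1 ]
 [594.57 -11.3  201.04]]
[1.64238836e-04 1.87911998e-04 6.86591464e-05 2.26535311e-05
 1.30651452e-05 2.71175991e-05]
[594.52404254 -11.47485657 201.17112194] [ 1.73502033 -1.86641442 46.17112194]
```

>>> {"api": "step_arm", "payload": {"increments": [{"slide":[0.0017,-0.0018,0.01],"roll":0},{"slide":[0.0017,-0.0018,0.025],"roll":0},{"slide":[0.0017,-0.0018,0.04],"roll":0},{"slide":[0.0017,-0.0018,0.052],"roll":0},{"slide":[0.0017,-0.0018,0.052],"roll":0}]}}

```text
t: 8.57
eef_pos: [593.3, -8.7, 147.7]
tcp_rot: [-3.14, 0.001, 1.119]
ft_force: [0.2, -0.2, -1.5]
opening: 0.337
grip_force: 30.0
```

>>> {"api": "step_arm", "payload": {"increments": [{"slide":[0,0,0.006],"roll":0},{"slide":[0,0,0.012],"roll":0},{"slide":[0,0,0.018],"roll":0},{"slide":[0,0,0.018],"roll":0}]}}

```text
t: 9.07
eef_pos: [593.5, -8.7, 130.5]
tcp_rot: [-3.141, 0.0, 1.119]
ft_force: [0.2, -0.4, -2.7]
opening: 0.335
grip_force: 30.0
```

>>> {"api": "step_arm", "payload": {"increments": [{"slide":[0,0,0.003],"roll":0},{"slide":[0,0,0.006],"roll":0},{"slide":[0,0,0.006],"roll":0}]}}

```text
t: 9.45
eef_pos: [593.6, -8.8, 124.9]
tcp_rot: [-3.141, 0.0, 1.119]
ft_force: [-2.1, -1.1, -0.9]
opening: 0.337
grip_force: 30.0
```

>>> {"api": "step_arm", "payload": {"increments": [{"slide":[-0.0005,-0.0003,0.002],"roll":0},{"slide":[-0.0005,-0.0003,0.004],"roll":0},{"slide":[-0.0005,-0.0003,0.004],"roll":0}]}}

```text
t: 9.82
eef_pos: [593.5, -8.9, 121.5]
tcp_rot: [3.141, -0.0, 1.119]
ft_force: [-1.7, 0.8, 7.1]
opening: 0.338
grip_force: 30.0
```

>>> {"api": "step_arm", "payload": {"increments": [{"slide":[-0.0003,0,0.0025],"roll":0.17},{"slide":[-0.0003,0,0.003],"roll":0.34},{"slide":[-0.0003,0,0.003],"roll":0.42},{"slide":[-0.0003,0,0.003],"roll":0.24},{"slide":[-0.0003,0,0.003],"roll":0.06}]}}

```text
t: 10.45
eef_pos: [593.5, -8.9, 118.9]
tcp_rot: [3.14, -0.001, 1.064]
ft_force: [-2.5, 2.2, 9.4]
opening: 0.332
grip_force: 30.0
```

>>> {"api": "step_arm", "payload": {"increments": [{"slide":[0,0,0.002],"roll":-0.17},{"slide":[0,0,0.0025],"roll":-0.34},{"slide":[0,0,0.0025],"roll":-0.42},{"slide":[0,0,0.0025],"roll":-0.24},{"slide":[0,0,0.0025],"roll":-0.06}]}}

```text
t: 11.08
eef_pos: [593.5, -8.9, 116.8]
tcp_rot: [3.14, -0.001, 1.114]
ft_force: [-2.2, 1.7, 13.6]
opening: 0.336
grip_force: 30.0
```

>>> {"api": "step_arm", "payload": {"increments": [{"slide":[0,0,0.0008],"roll":0.17},{"slide":[0,0,0.0008],"roll":0.34},{"slide":[0,0,0.0008],"roll":0.4},{"slide":[0,0,0.0008],"roll":0.22},{"slide":[0,0,0.0008],"roll":0.04}]}}

```text
t: 11.7
eef_pos: [593.5, -8.9, 116.1]
tcp_rot: [3.14, -0.001, 1.083]
ft_force: [-4.2, 2.8, 14.3]
opening: 0.332
grip_force: 30.1
```

>>> {"api": "step_arm", "payload": {"increments": [{"slide":[0,0,0],"roll":-0.17},{"slide":[0,0,0],"roll":-0.34},{"slide":[0,0,0],"roll":-0.4},{"slide":[0,0,0],"roll":-0.22},{"slide":[0,0,0],"roll":-0.04}]}}

```text
t: 12.32
eef_pos: [593.5, -8.9, 116.0]
tcp_rot: [3.14, -0.001, 1.114]
ft_force: [-4.0, 3.0, 14.4]
opening: 0.336
grip_force: 30.1
```

```bash
python3 - <<'E'
from h import *
w=cam("wrist");W=cloud(w)
P=seg(W,(593.4,-9.2),40,85,125)
h,e=np.histogram(P[:,2],np.arange(85,126));print([(int(b),int(a)) for a,b in zip(h,e)])
print(state())
save(w,"wr4.png",(180,180,340,300),5)
E
```

```text
85 125 1542 [600.    5.2 106.3] [594.2  -9.2] [44.9 48. ] 12.2
[(85, 189), (86, 22), (87, 13), (88, 12), (89, 18), (90, 9), (91, 21), (92, 8), (93, 16), (94, 17), (95, 14), (96, 14), (97, 19), (98, 17), (99, 15), (100, 15), (101, 13), (102, 23), (103, 90), (104, 158), (105, 65), (106, 20), (107, 20), (108, 14), (109, 24), (110, 59), (111, 100), (112, 33), (113, 34), (114, 38), (115, 37), (116, 37), (117, 39), (118, 42), (119, 55), (120, 41), (121, 49), (122, 43), (123, 43), (124, 46)]
{'t': 12.375, 'joints': array([-1.26377806e-01,  5.59895036e-01,  1.74011853e+00,  5.05325630e-04,
        8.39713111e-01,  3.40319526e-01]), 'qvel': array([-0.00450911, -0.00077882,  0.00129791,  0.00960128,  0.00184758,
       -0.23704356]), 'tau': array([ -0.58431471, -52.85620809, -19.35056806,  -0.81613993,
        -1.26676239,  -2.04388641]), 'eef_pos': array([593.53377985,  -8.87852253, 116.0533983 ]), 'tcp_rot': array([ 3.13995953e+00, -9.78027282e-04,  1.10376275e+00]), 'ft_force': array([-3.22160582,  2.67473114, 14.53295728]), 'moment': array([ 0.39372341,  0.85150453, -0.75600949]), 'grip_force': 30.06707489490509, 'opening': 0.3329950542042679}
```

View pics/wr4.png

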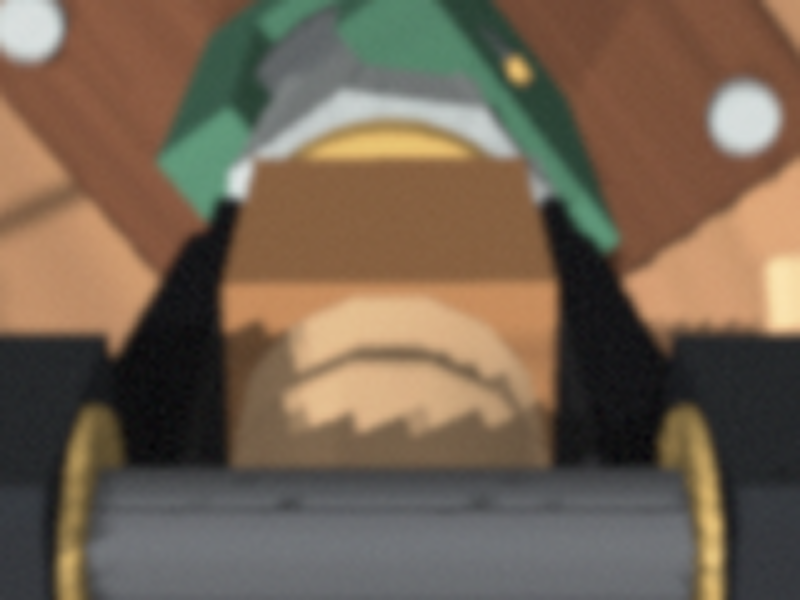

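The collar (brass, at crop px 390,140) sits nearly on the rim: the depth gap is about 0.6 mm. I add one more twisting cycle.

>>> {"api": "step_arm", "payload": {"increments": [{"slide":[0,0,0.0008],"roll":0.17},{"slide":[0,0,0.001],"roll":0.34},{"slide":[0,0,0.001],"roll":0.42},{"slide":[0,0,0.001],"roll":0.24},{"slide":[0,0,0.001],"roll":0.06}]}}

```text
t: 13.0
eef_pos: [593.6, -8.9, 115.2]
tcp_rot: [3.14, -0.002, 1.063]
ft_force: [-4.3, 3.4, 16.1]
opening: 0.338
grip_force: 30.1
```

>>> {"api": "step_arm", "payload": {"increments": [{"slide":[0,0,0],"roll":-0.17},{"slide":[0,0,0],"roll":-0.34},{"slide":[0,0,0],"roll":-0.42},{"slide":[0,0,0],"roll":-0.24},{"slide":[0,0,0],"roll":-0.06}]}}

```text
t: 13.62
eef_pos: [593.5, -8.9, 115.2]
tcp_rot: [3.14, -0.001, 1.115]
ft_force: [-3.4, 3.6, 16.1]
opening: 0.334
grip_force: 30.1
```

```bash
cat >> h.py <<'E'
def gap(W,ctr=(593.4,-9.2)):
    m=(np.hypot(W[...,0]-ctr[0],W[...,1]-ctr[1])<26)&(W[...,2]>100)&(W[...,2]<128)
    z=W[m][:,2];h,e=np.histogram(z,np.arange(100,128.5,.5));print([(float(b),int(a)) for a,b in zip(h,e)])
E
python3 - <<'E'
from h import *
w=cam("wrist");W=cloud(w);gap(W);print(state()["eef_pos"],state()["ft_force"])
E
```

```text
[(100.0, 8), (100.5, 8), (101.0, 9), (101.5, 8), (102.0, 13), (102.5, 36), (103.0, 60), (103.5, 97), (104.0, 77), (104.5, 29), (105.0, 15), (105.5, 15), (106.0, 9), (106.5, 12), (107.0, 11), (107.5, 6), (108.0, 6), (108.5, 10), (109.0, 19), (109.5, 30), (110.0, 46), (110.5, 53), (111.0, 20), (111.5, 23), (112.0, 24), (112.5, 14), (113.0, 8), (113.5, 24), (114.0, 17), (114.5, 15), (115.0, 19), (115.5, 24), (116.0, 21), (116.5, 20), (117.0, 20), (117.5, 22), (118.0, 20), (118.5, 23), (119.0, 30), (119.5, 27), (120.0, 26), (120.5, 14), (121.0, 17), (121.5, 17), (122.0, 31), (122.5, 23), (123.0, 20), (123.5, 35), (124.0, 28), (124.5, 17), (125.0, 25), (125.5, 29), (126.0, 22), (126.5, 35), (127.0, 17), (127.5, 36)]
[593.54362206  -8.86432813 115.22646342] [-4.10017807  1.95426348 16.10648823]
```

The force now follows only the nose spring and the gap has stopped changing, so the arbor is home. I unload, then let go.

>>> {"api": "step_arm", "payload": {"increments": [{"slide":[0,0,-0.003],"roll":0},{"slide":[0,0,-0.006],"roll":0},{"slide":[0,0,-0.006],"roll":0}]}}

```text
t: 14.05
eef_pos: [593.5, -8.9, 120.1]
tcp_rot: [3.141, -0.001, 1.119]
ft_force: [0.4, 4.4, 4.3]
opening: 0.337
grip_force: 30.0
```

>>> {"api": "step_arm", "payload": {"increments": [{"slide":[0,0,0],"roll":0},{"slide":[0,0,0],"roll":0},{"slide":[0,0,0],"roll":0},{"slide":[0,0,0],"roll":0}], "fingers": 0.75}}

```text
t: 14.55
eef_pos: [593.1, -9.4, 119.5]
tcp_rot: [-3.142, 0.0, 1.119]
ft_force: [0.1, 0.5, -0.0]
opening: 0.697
grip_force: 0.0
```

>>> {"api": "step_arm", "payload": {"increments": [{"slide":[0,0,-0.02],"roll":0},{"slide":[0,0,-0.08],"roll":0},{"slide":[0,0,-0.12],"roll":0},{"slide":[0,0,-0.12],"roll":0},{"slide":[0,0,-0.12],"roll":0}]}}

```text
t: 15.18
eef_pos: [592.7, -9.3, 238.8]
tcp_rot: [-3.141, 0.0, 1.119]
ft_force: [0.0, 0.3, 0.2]
opening: 0.747
grip_force: 0.0
```

```bash
python3 - <<'E'
from h import *
w=cam("wrist");W=cloud(w);gap(W)
goto((490,-150,250),0.4)
t=cam("top");V=cloud(t)
for a in[(12,30),(60,69),(106,114),(145,165),(165,185)]: seg(V,(594,-12),40 if a[0]>60 else 90,*a)
m=(V[...,0]>420)&(V[...,0]<680)&(V[...,1]>-330)&(V[...,1]<-190)&(V[...,2]>2.5)&(V[...,2]<45)
n,l=cv2.connectedComponents(m.astype(np.uint8))
for i in range(1,n):
    P=V[l==i]
    if len(P)>20: print(i,len(P),P.mean(0).round(1),cv2.minAreaRect(P[:,:2].astype(np.float32)))
E
```

```text
[(100.0, 1), (100.5, 2), (101.0, 0), (101.5, 1), (102.0, 3), (102.5, 1), (103.0, 0), (103.5, 2), (104.0, 3), (104.5, 0), (105.0, 0), (105.5, 0), (106.0, 1), (106.5, 2), (107.0, 0), (107.5, 2), (108.0, 4), (108.5, 16), (109.0, 30), (109.5, 40), (110.0, 53), (110.5, 29), (111.0, 12), (111.5, 7), (112.0, 3), (112.5, 3), (113.0, 2), (113.5, 5), (114.0, 2), (114.5, 3), (115.0, 3), (115.5, 4), (116.0, 11), (116.5, 20), (117.0, 10), (117.5, 9), (118.0, 7), (118.5, 7), (119.0, 10), (119.5, 7), (120.0, 4), (120.5, 0), (121.0, 0), (121.5, 0), (122.0, 2), (122.5, 4), (123.0, 5), (123.5, 7), (124.0, 8), (124.5, 8), (125.0, 0), (125.5, 0), (126.0, 1), (126.5, 4), (127.0, 8), (127.5, 5)]
tcp [592.6  -9.2 238.3] rpy [-3.1397e+00  8.0000e-04  1.1188e+00] t 15.22 F [-0.5 -0.4  0.2]
slide [-0.1714 -0.0308 -0.0115] roll 0.7188 j6 0.325
12 30 8 [632.3 -58.2  19.8] [631.6 -56.8] [15.2  4.4] 88.5
few 0
few 0
few 0
few 0
49 516 [ 524.4 -260.2   15.9] ((545.364990234375, -255.311279296875), (84.09883880615234, 209.57237243652344), 68.70889282226562)
84 31 [ 572.2 -206.     3.8] ((574.3297729492188, -204.08541870117188), (39.59865188598633, 25.021793365478516), 37.614967346191406)
165 33 [ 469.  -301.7    4.1] ((467.1324768066406, -303.9317932128906), (26.683061599731445, 35.72677993774414), 86.85220336914062)
```

>>> {"api": "step_arm", "payload": {"increments": [{"slide":[-0.05,0.025,-0.01],"roll":-0.18},{"slide":[-0.25,0.13,-0.012],"roll":-0.36},{"slide":[-0.25,0.13,-0.012],"roll":-0.54},{"slide":[-0.25,0.13,-0.012],"roll":-0.72},{"slide":[-0.25,0.13,-0.012],"roll":-0.9}], "fingers": 0.7}}

```text
t: 15.9
eef_pos: [600.2, -293.7, 250.0]
tcp_rot: [-3.14, -0.002, 2.023]
ft_force: [0.5, 0.6, 0.4]
opening: 0.699
grip_force: 0.0
```

>>> {"api": "step_arm", "payload": {"increments": [{"slide":[0,0,0],"roll":-0.18},{"slide":[0,0,0],"roll":-0.36},{"slide":[0,0,0],"roll":-0.54},{"slide":[0,0,0],"roll":-0.75},{"slide":[0,0,0],"roll":-0.75}]}}

```text
t: 16.52
eef_pos: [600.7, -290.9, 250.4]
tcp_rot: [3.141, -0.002, 2.769]
ft_force: [0.1, 1.4, 0.2]
opening: 0.699
grip_force: 0.0
```

```bash
cat >> h.py <<'E'
def drift(W,box=(400,700,-360,-180),z0=4,z1=45):
    m=(W[...,0]>box[0])&(W[...,0]<box[1])&(W[...,1]>box[2])&(W[...,1]<box[3])&(W[...,2]>z0)&(W[...,2]<z1)
    n,l=cv2.connectedComponents(m.astype(np.uint8))
    for i in range(1,n):
        P=W[l==i]
        if len(P)<150: continue
        q=cv2.minAreaRect(P[:,:2].astype(np.float32));print(len(P),P.mean(0).round(1),np.array(q[0]).round(1),np.array(q[1]).round(1),round(q[2],2))
        H=P[P[:,2]>z0+18]; 
        if len(H)>50:
            q=cv2.minAreaRect(H[:,:2].astype(np.float32));print("  high",H[:,2].max().round(1),np.array(q[0]).round(1),np.array(q[1]).round(1),round(q[2],2))
E
python3 - <<'E'
from h import *
w=cam("wrist");w=cam("wrist");save(w,"wr5.png");W=cloud(w);drift(W)
for n in("drift","drift_tip"):
    for m in mark_of("wrist",n)[:2]: print(n,m["confidence"],m["uv"],at_z(w,m["uv"],0))
c=cam("top");drift(cloud(c))
goto((473,-243,100),2.77)
E
```

```text
2009 [ 517.6 -257.2   21.3] [ 539.7 -266.4] [ 25.6 189.2] 69.25
  high 29.6 [ 491.7 -248. ] [24.  86.9] 70.51
411 [ 690.1 -301.5   25.4] [ 692.7 -304.4] [14.3 52.8] 0.12
  high 44.9 [ 692.7 -304.5] [14.3 52.6] 0.31
drift 0.89 [255.2, 53.0] [ 473.14961534 -243.86715894    0.        ]
drift_tip 0.94 [259.5, 181.6] [ 628.95307602 -299.08420017    0.        ]
tcp [ 600.8 -290.9  251.4] rpy [ 3.1416e+00 -4.0000e-04  2.7664e+00] t 16.77 F [ 0.  -0.2 -0.1]
slide [ 0.1364 -0.0023  0.1514] roll -0.0036 j6 -1.745
```

View pics/wr5.png

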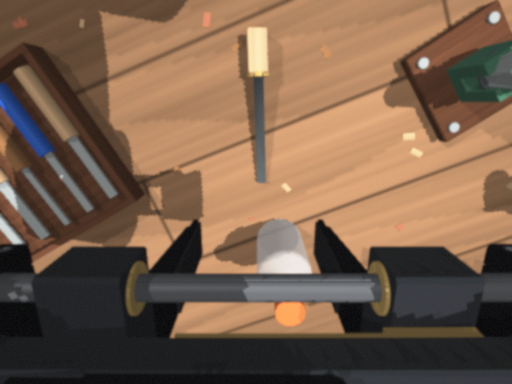

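The drift lies with its handle at (257,50) and tip at (262,182), pointing at the bottle (285,245). I go to the handle.

```bash
python3 - <<'E'
from h import *
goto((469,-241.5,80),2.789);goto((469,-241.5,4),2.789)
E
```

```text
tcp [ 600.8 -290.9  251.4] rpy [ 3.1416e+00 -4.0000e-04  2.7664e+00] t 16.77 F [ 0.  -0.2 -0.1]
slide [ 0.1407 -0.0023  0.1714] roll -0.0226 j6 -1.745
tcp [ 600.8 -290.9  251.4] rpy [ 3.1416e+00 -4.0000e-04  2.7664e+00] t 16.77 F [ 0.  -0.2 -0.1]
slide [ 0.1406 -0.0023  0.2474] roll -0.0226 j6 -1.745
```

>>> {"api": "step_arm", "payload": {"increments": [{"slide":[0.05,-0.001,0],"roll":-0.023},{"slide":[0.11,-0.002,0.03],"roll":-0.023},{"slide":[0.1405,-0.0023,0.09],"roll":-0.023},{"slide":[0.1405,-0.0023,0.17],"roll":-0.023},{"slide":[0.1405,-0.0023,0.17],"roll":-0.023}]}}

```text
t: 17.4
eef_pos: [467.9, -241.2, 79.3]
tcp_rot: [3.141, -0.003, 2.79]
ft_force: [0.2, 0.2, 0.5]
opening: 0.699
grip_force: 0.0
```

>>> {"api": "step_arm", "payload": {"increments": [{"slide":[0,0,0.015],"roll":0},{"slide":[0,0,0.015],"roll":0}]}}

```text
t: 17.65
eef_pos: [469.2, -242.0, 66.3]
tcp_rot: [3.141, -0.001, 2.791]
ft_force: [0.2, -0.2, -0.2]
opening: 0.702
grip_force: 0.0
```

```bash
python3 - <<'E'
from h import *
goto((469,-241.5,4),2.789)
E
```

```text
tcp [ 469.2 -242.    66.3] rpy [ 3.1415e+00 -7.0000e-04  2.7911e+00] t 17.65 F [ 0.2 -0.2 -0.2]
slide [0.0003 0.0003 0.0623] roll 0.0021 j6 -1.821
```

>>> {"api": "step_arm", "payload": {"increments": [{"slide":[0,0,0.03],"roll":0},{"slide":[0,0,0.055],"roll":0},{"slide":[0,0,0.061],"roll":0},{"slide":[0,0,0.061],"roll":0}]}}

```text
t: 18.15
eef_pos: [469.7, -242.2, 6.5]
tcp_rot: [-3.141, 0.001, 2.792]
ft_force: [-0.4, -0.3, -0.3]
opening: 0.7
grip_force: 0.0
```

>>> {"api": "step_arm", "payload": {"increments": [{"slide":[0,0,0],"roll":0},{"slide":[0,0,0],"roll":0},{"slide":[0,0,0],"roll":0},{"slide":[0,0,0],"roll":0},{"slide":[0,0,0],"roll":0}], "fingers": 0.02}}

```text
t: 18.77
eef_pos: [469.2, -241.9, 5.7]
tcp_rot: [-3.142, 0.0, 2.792]
ft_force: [-0.0, 0.3, 1.3]
opening: 0.253
grip_force: 29.9
```

>>> {"api": "step_arm", "payload": {"increments": [{"slide":[0,0,0],"roll":0},{"slide":[0,0,0],"roll":0},{"slide":[0,0,0],"roll":0}]}}

```text
t: 19.15
eef_pos: [469.2, -241.9, 5.7]
tcp_rot: [-3.142, 0.0, 2.792]
ft_force: [-0.5, -0.2, 1.9]
opening: 0.251
grip_force: 29.9
```

>>> {"api": "step_arm", "payload": {"increments": [{"slide":[0,0,-0.03],"roll":0},{"slide":[0,0,-0.09],"roll":0},{"slide":[0,0,-0.15],"roll":0},{"slide":[0,0,-0.21],"roll":0},{"slide":[0,0,-0.245],"roll":0}]}}

```text
t: 19.77
eef_pos: [469.3, -242.0, 253.6]
tcp_rot: [-3.141, 0.003, 2.792]
ft_force: [0.6, -0.0, -2.1]
opening: 0.251
grip_force: 30.0
```

>>> {"api": "step_arm", "payload": {"increments": [{"slide":[0.01,0.05,0],"roll":0},{"slide":[0.02,0.11,0],"roll":0.1},{"slide":[0.03,0.17,0],"roll":0.28},{"slide":[0.04,0.23,0],"roll":0.46},{"slide":[0.05,0.29,0],"roll":0.64}]}}

```text
t: 20.4
eef_pos: [519.0, 33.4, 250.4]
tcp_rot: [-3.141, -0.0, 2.19]
ft_force: [0.8, -0.5, -1.6]
opening: 0.249
grip_force: 30.0
```

```bash
python3 - <<'E'
from h import *
print(state()["grip_force"],state()["opening"])
goto((547.8,205.2,250),1.78);goto((547.8,205.2,120),1.78)
E
```

```text
29.972202479839325 0.24944904401748932
tcp [519.   33.4 250.4] rpy [-3.1412e+00 -2.0000e-04  2.1895e+00] t 20.4 F [ 0.8 -0.5 -1.6]
slide [0.1233 0.1231 0.0004] roll 0.4095 j6 -0.681
tcp [519.   33.4 250.4] rpy [-3.1412e+00 -2.0000e-04  2.1895e+00] t 20.4 F [ 0.8 -0.5 -1.6]
slide [0.1232 0.1232 0.1304] roll 0.4095 j6 -0.681
```

>>> {"api": "step_arm", "payload": {"increments": [{"slide":[0.04,0.04,0],"roll":0.17},{"slide":[0.08,0.08,0],"roll":0.35},{"slide":[0.123,0.123,0],"roll":0.41},{"slide":[0.123,0.123,0.03],"roll":0.41},{"slide":[0.123,0.123,0.09],"roll":0.41}]}}

```text
t: 21.02
eef_pos: [547.7, 204.5, 160.9]
tcp_rot: [3.137, -0.0, 1.787]
ft_force: [1.3, 0.2, -2.2]
opening: 0.246
grip_force: 30.0
```

>>> {"api": "step_arm", "payload": {"increments": [{"slide":[0,0,0.04],"roll":0},{"slide":[0,0,0.05],"roll":0},{"slide":[0,0,0.05],"roll":0}]}}

```text
t: 21.4
eef_pos: [547.2, 203.3, 111.0]
tcp_rot: [-3.141, 0.0, 1.785]
ft_force: [0.1, -0.1, -1.0]
opening: 0.25
grip_force: 30.0
```

```bash
python3 - <<'E'
from h import *
c=cam("top");c=cam("top");V=cloud(c)
z=state()["eef_pos"][2]
drift(V,(520,640,-20,260),z-3,z+22)
c=cam("top");save(c,"top6.png",(210,100,310,270),3.5)
s=cam("scene");
for n in("drift","drift_tip"):
    for cc,k in((c,"top"),(s,"scene")):
        for m in mark_of(k,n)[:2]: print(n,k,round(m["confidence"],2),m["uv"],at_z(cc,m["uv"],z-5.7))
goto((547.8,205.2,48),1.78)
E
```

```text
228 [569.5 100.5 120.1] [570.8  98. ] [ 12.6 129.4] 12.6
drift top 0.45 [355.4, 143.2] [ 697.46214364 -282.21086057  106.51266116]
drift scene 0.69 [322.7, 185.8] [542.12042947 193.90159591 106.51266116]
drift_tip top 0.52 [243.3, 180.7] [593.72707363  34.49734498 106.51266116]
drift_tip scene 0.89 [262.7, 196.4] [582.74977232  34.7601008  106.51266116]
tcp [547.2 203.3 111.3] rpy [3.1405e+00 1.0000e-04 1.7852e+00] t 21.8 F [-0.3  0.4 -1. ]
slide [0.0017 0.001  0.0633] roll 0.0052 j6 0.028
```

View pics/top6.png

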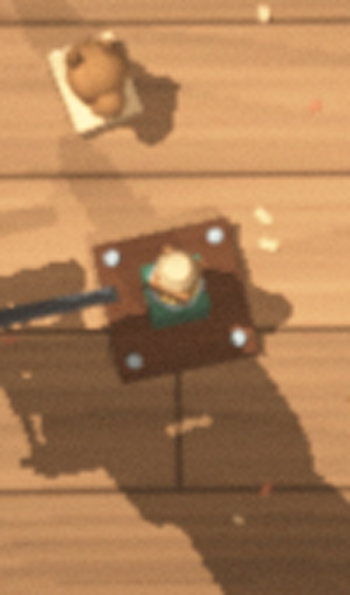

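>>> {"api": "step_arm", "payload": {"increments": [{"slide":[0,0.0006,0.03],"roll":0.005},{"slide":[0,0.0006,0.055],"roll":0.005},{"slide":[0,0.0006,0.063],"roll":0.005},{"slide":[0,0.0006,0.063],"roll":0.005}]}}

```text
t: 22.3
eef_pos: [547.7, 203.4, 47.8]
tcp_rot: [-3.141, 0.0, 1.78]
ft_force: [-0.5, -0.0, -0.5]
opening: 0.25
grip_force: 30.0
```

```bash
python3 - <<'E'
from h import *
c=cam("top");c=cam("top");V=cloud(c)
drift(V,(520,640,15,260),41,72)
m=(V[...,0]>550)&(V[...,0]<600)&(V[...,1]>20)&(V[...,1]<180)&(V[...,2]>40)&(V[...,2]<80)
P=V[m];s=(P[:,:2]-[593.4,-9])@[-.208,.978];k=np.polyfit(s,P[:,2],1);print("slope",k,s.min(),s.max(), "z tip",np.polyval(k,s.min()))
p=np.array(state()["eef_pos"]);print("n",p[:2]@[.978,.208],"along",(p[:2]-[593.4,-9])@[-.208,.978])
goto((547.8,203,47),1.78)
E
```

```text
216 [569.5  98.7  57. ] [570.9  96.2] [ 12.8 126.3] 12.32
  high 70.9 [567.6 112.1] [12.7 94. ] 12.87
slope [ 0.14142736 41.35103147] 44.46739582640664 170.73081337401356 z tip 47.6399380439239
n 578.293875827097 along 217.2852962818264
tcp [548.  203.5  48.5] rpy [3.1403e+00 1.0000e-04 1.7802e+00] t 22.4 F [ 0.1 -1.6 -1. ]
slide [-0.0005 -0.0003  0.0015] roll 0.0002 j6 0.033
```

>>> {"api": "step_arm", "payload": {"increments": [{"slide":[-0.012,0,0],"roll":0},{"slide":[-0.024,0,0],"roll":0},{"slide":[-0.036,0,0],"roll":0},{"slide":[-0.048,0,0],"roll":0},{"slide":[-0.048,0,0],"roll":0}]}}

```text
t: 23.02
eef_pos: [557.8, 155.4, 47.7]
tcp_rot: [3.142, 0.0, 1.779]
ft_force: [0.1, 0.5, -1.1]
opening: 0.252
grip_force: 30.0
```

>>> {"api": "step_arm", "payload": {"increments": [{"slide":[-0.008,0,0.001],"roll":0},{"slide":[-0.016,0,0.0018],"roll":0},{"slide":[-0.022,0,0.002],"roll":0},{"slide":[-0.022,0,0.002],"roll":0}]}}

```text
t: 23.52
eef_pos: [562.3, 134.5, 45.7]
tcp_rot: [3.141, 0.0, 1.78]
ft_force: [-0.3, -0.9, 0.1]
opening: 0.251
grip_force: 30.0
```

>>> {"api": "step_arm", "payload": {"increments": [{"slide":[-0.006,0,0],"roll":0},{"slide":[-0.012,0,0],"roll":0},{"slide":[-0.018,0,0],"roll":0},{"slide":[-0.018,0,0],"roll":0}]}}

```text
t: 24.02
eef_pos: [566.0, 116.8, 45.7]
tcp_rot: [3.141, 0.0, 1.78]
ft_force: [-0.0, 0.6, 0.7]
opening: 0.249
grip_force: 30.0
```

>>> {"api": "step_arm", "payload": {"increments": [{"slide":[-0.004,0,0],"roll":0},{"slide":[-0.008,0,0],"roll":0},{"slide":[-0.008,0,0],"roll":0}]}}

```text
t: 24.4
eef_pos: [567.4, 109.6, 45.7]
tcp_rot: [-3.142, -0.0, 1.78]
ft_force: [-1.0, 3.8, 1.7]
opening: 0.251
grip_force: 30.0
```

>>> {"api": "step_arm", "payload": {"increments": [{"slide":[-0.003,0,0],"roll":0},{"slide":[-0.006,0,0],"roll":0},{"slide":[-0.009,0,0],"roll":0},{"slide":[-0.009,0,0],"roll":0}]}}

```text
t: 24.9
eef_pos: [568.4, 103.5, 45.7]
tcp_rot: [-3.141, -0.003, 1.78]
ft_force: [-3.5, 23.7, 3.4]
opening: 0.251
grip_force: 30.0
```

>>> {"api": "step_arm", "payload": {"increments": [{"slide":[-0.003,0,0],"roll":0},{"slide":[-0.005,0,0],"roll":0},{"slide":[-0.005,0,0],"roll":0}]}}

```text
t: 25.28
eef_pos: [569.2, 99.2, 45.6]
tcp_rot: [-3.14, -0.004, 1.78]
ft_force: [-5.4, 29.0, 3.9]
opening: 0.253
grip_force: 30.0
```

```bash
cat >> h.py <<'E'
def chk():
    c=cam("top");V=cloud(c)
    p=np.array(state()["eef_pos"]);al=(p[:2]-[593.4,-9])@[-.208,.978]
    s=(V[...,:2]-[593.6,-11.5])@[-.208,.978];n=(V[...,:2]-[593.6,-11.5])@[.978,.208]
    m=(abs(n)<8)&(s<-30)&(s>-170)&(V[...,2]>36)&(V[...,2]<75)
    P=V[m];print("TCP along",al.round(1),"exp tip",(al-169.4).round(1),"seen",s[m].min().round(1) if m.any() else None,m.sum())
    k=(abs(n)<16)&(abs(s)<16)&(V[...,2]>130);print("knob top",np.percentile(V[k][:,2],[50,90,98]).round(1) if k.any() else None,k.sum())
E
python3 - <<'E'
from h import *
chk();s=state();print(s["eef_pos"],s["ft_force"])
E
```

```text
TCP along 110.8 exp tip -58.6 seen -56.1 39
knob top [174.1 180.7 182.2] 130
[569.18701334  99.18379544  45.61594915] [-5.26784918 29.34832777  2.83070683]
```

>>> {"api": "step_arm", "payload": {"increments": [{"slide":[-0.003,0,0],"roll":0},{"slide":[-0.006,0,0],"roll":0},{"slide":[-0.006,0,0],"roll":0}]}}

```text
t: 25.7
eef_pos: [570.7, 91.8, 45.5]
tcp_rot: [-3.14, -0.002, 1.781]
ft_force: [-3.3, 11.2, 1.1]
opening: 0.251
grip_force: 30.0
```

```bash
python3 - <<'E'
from h import *
chk();s=state();print(s["eef_pos"],s["ft_force"],s["tcp_rot"])
E
```

```text
TCP along 102.9 exp tip -66.5 seen -62.0 48
knob top [176.1 181.6 183.7] 128
[570.82572953  91.44821033  45.53103111] [-2.99307799 10.62880078  2.16660598] [-3.14039578e+00 -1.54088707e-03  1.78053777e+00]
```

>>> {"api": "step_arm", "payload": {"increments": [{"slide":[-0.005,0,0],"roll":0},{"slide":[-0.01,0,0],"roll":0},{"slide":[-0.015,0,0],"roll":0},{"slide":[-0.015,0,0],"roll":0}]}}

```text
t: 26.25
eef_pos: [574.8, 74.7, 45.5]
tcp_rot: [-3.141, 0.0, 1.78]
ft_force: [-0.1, -1.0, 0.2]
opening: 0.251
grip_force: 30.0
```

```bash
python3 - <<'E'
from h import *
chk();s=state();print(s["eef_pos"],s["ft_force"],s["tcp_rot"])
E
```

```text
TCP along 85.8 exp tip -83.6 seen -79.8 77
knob top [178.9 186.3 188.9] 132
[574.83206092  74.76246235  45.54662449] [ 0.42806828 -1.05136942 -0.66024399] [-3.14147607e+00  3.73357856e-04  1.77976909e+00]
```

>>> {"api": "step_arm", "payload": {"increments": [{"slide":[-0.004,0,0],"roll":0},{"slide":[-0.008,0,0],"roll":0},{"slide":[-0.013,0,0],"roll":0},{"slide":[-0.013,0,0],"roll":0}]}}

```text
t: 26.8
eef_pos: [577.6, 62.0, 45.6]
tcp_rot: [3.142, 0.0, 1.78]
ft_force: [-0.1, 0.0, -2.6]
opening: 0.25
grip_force: 30.0
```

```bash
python3 - <<'E'
from h import *
chk();s=state();print(s["eef_pos"],s["ft_force"],s["tcp_rot"])
E
```

```text
TCP along 72.8 exp tip -96.6 seen -92.7 97
knob top [187.7 370.3 387.4] 131
[577.59370272  62.1001991   45.58734326] [-0.44387402 -0.50767266 -2.60860794] [3.14158872e+00 3.34897452e-04 1.77985783e+00]
```

>>> {"api": "step_arm", "payload": {"increments": [{"slide":[0,0,0],"roll":0},{"slide":[0,0,0],"roll":0},{"slide":[0,0,0],"roll":0},{"slide":[0,0,0],"roll":0}], "fingers": 0.55}}

```text
t: 27.35
eef_pos: [577.5, 62.6, 45.7]
tcp_rot: [3.141, 0.0, 1.78]
ft_force: [-0.1, -0.3, 0.9]
opening: 0.543
grip_force: 0.0
```

>>> {"api": "step_arm", "payload": {"increments": [{"slide":[0.002,0,-0.01],"roll":0},{"slide":[0.01,0,-0.05],"roll":0},{"slide":[0.03,0,-0.1],"roll":0},{"slide":[0.08,0,-0.15],"roll":0},{"slide":[0.13,0,-0.2],"roll":0}]}}

```text
t: 27.98
eef_pos: [552.3, 179.4, 236.5]
tcp_rot: [3.141, 0.0, 1.779]
ft_force: [0.6, -0.5, -0.3]
opening: 0.55
grip_force: 0.0
```

>>> {"api": "step_arm", "payload": {"increments": [{"slide":[0.05,-0.05,-0.02],"roll":0},{"slide":[0.08,-0.1,-0.02],"roll":0},{"slide":[0.08,-0.1,-0.02],"roll":0}]}}

```text
t: 28.35
eef_pos: [435.4, 237.0, 255.5]
tcp_rot: [3.14, -0.0, 1.783]
ft_force: [-0.3, -0.7, 0.0]
opening: 0.551
grip_force: 0.0
```

```bash
python3 - <<'E'
from h import *
print(state()["eef_pos"])
chk();chk()
s=cam("scene");save(s,"sc7.png",(190,150,310,250),6)
V=cloud(s);k=(np.hypot(V[...,0]-593.6,V[...,1]+11)<18)&(V[...,2]>140);print("scene knob",np.percentile(V[k][:,2],[50,90,98]).round(1))
V=cloud(cam("top"))
for a in[(100,112.5),(112.5,121),(121,150)]:
    for X in(V,): seg(X,(593.8,-12),30,*a)
gap(cloud(cam("top")),(593.8,-12))
E
```

```text
[435.38905998 236.9725749  255.47532398]
TCP along 272.9 exp tip 103.5 seen -91.6 95
knob top [180.8 188.  189.9] 132
TCP along 272.2 exp tip 102.8 seen -91.7 94
knob top [181.4 188.4 189.6] 131
scene knob [167.7 185.9 187.5]
100 112.5 17 [581.8 -10.5 110.1] [585.8  -9.6] [42.8 25.7] 66.5
112.5 121 14 [583.1 -12.7 114.6] [587.1 -10.2] [39.9 28.3] 64.4
121 150 30 [581.7 -12.5 130.6] [586.1 -11.6] [37.5 23.3] 80.5
[(100.0, 0), (100.5, 0), (101.0, 0), (101.5, 0), (102.0, 0), (102.5, 0), (103.0, 0), (103.5, 1), (104.0, 0), (104.5, 0), (105.0, 0), (105.5, 0), (106.0, 0), (106.5, 0), (107.0, 0), (107.5, 1), (108.0, 0), (108.5, 4), (109.0, 1), (109.5, 3), (110.0, 0), (110.5, 1), (111.0, 2), (111.5, 3), (112.0, 3), (112.5, 3), (113.0, 0), (113.5, 4), (114.0, 1), (114.5, 0), (115.0, 1), (115.5, 1), (116.0, 2), (116.5, 0), (117.0, 0), (117.5, 0), (118.0, 1), (118.5, 0), (119.0, 0), (119.5, 0), (120.0, 0), (120.5, 1), (121.0, 1), (121.5, 0), (122.0, 0), (122.5, 0), (123.0, 2), (123.5, 0), (124.0, 2), (124.5, 5), (125.0, 0), (125.5, 0), (126.0, 3), (126.5, 2), (127.0, 0), (127.5, 0)]
```

View pics/sc7.png

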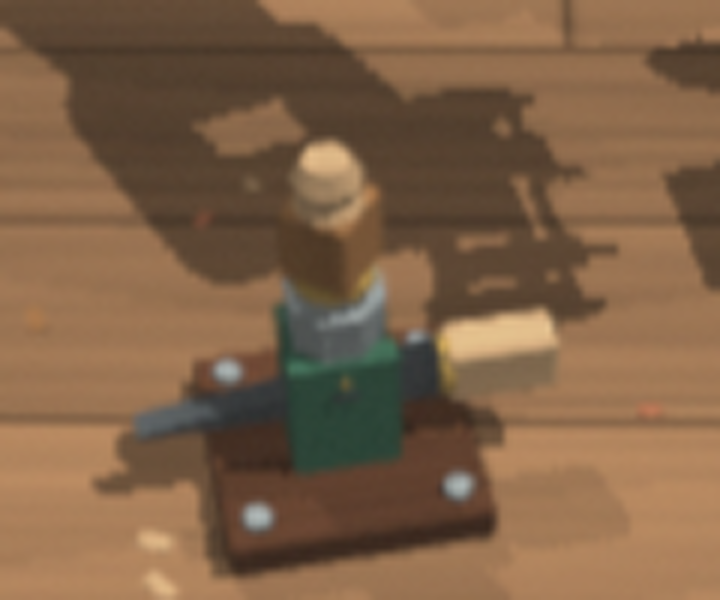

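The drift sits through the slot from (140,425) to (555,345). The arbor stands on it, its knob top at about 189 mm against 181 mm when seated, with nothing touched and the pose steady. I hand the job in.

```bash
python3 - <<'E'
from h import *
print(env.job_done())
E
```

```text
the job is handed in; nothing more can be done
None
```

The job is handed in at about 29 s: the arbor was seated home (push about 18 N, nose about 6.5 mm down), then wedged up about 7.5 mm and left standing on the drift, with both let go. The hand-in gave no verdict.

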